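# Index the tube carousel by its ratchet lever and lock it

### The job

Pump the tube carousel's ratchet lever by its red post, to and fro in full strokes, each moving the wheel on by one place, until the green-capped tube stands at the yellow pointer. Then put the lever back against its rest stop and swing the blue lock bar fully shut in front of it. Turn the wheel only with the lever, and leave the other things on the worktop where they are.

Things in the scene. Friction and masses are not known exactly. Their poses are not given: they have to be found in the camera images.
- carousel: Fixed tube carousel: grey base plate 215 x 230 x 12 mm under a white wheel of 116 mm diameter with capped sample tubes, tops 129 mm above the worktop. Origin on the wheel's vertical axis at worktop height; z up; -x to its front (the lever's side, towards the robot), y to its left as the robot sees it. Place and yaw differ each time.
- tube_wheel (a joint): Turn of the wheel about its vertical axis, rad; grows clockwise from above; 0 when the green-capped tube is exactly at the pointer, negative before. 12 places, 0.524 rad apart; a sprung detent settles the wheel at the nearest place and a pawl stops it turning back. It starts 2 to 4 places short of the pointer.
- green_cap (a point): Middle of the top of the only green cap on the wheel, 45 mm from the wheel's axis, 129 mm above the worktop.
- pointer_tip (a point): Tip of the small yellow pointer on a steel rod at the wheel's rim, front right, 101 mm above the worktop, 58 mm from the wheel's axis. A tube at the pointer has its cap centre 13 mm from the tip, in plan, straight inward.
- pump_lever (a joint): Turn of the ratchet lever about the wheel's axis, rad; 0 at its rest stop (robot's right), growing clockwise from above to 0.58 at its far stop (left). From within 0.06 of rest, a full stroke moves the wheel on one place: the pawl bites after 0.08, past about 0.35 the detent snaps the step home. Going back the wheel stays. No spring: it stays where left; pumping takes 3 to 5 N. Starts at 0 to 0.25.
- pump_grip (a point): Point to grip on the lever's red upright post (round, 16 mm diameter, from 44 to 116 mm above the worktop, free to be gripped from above at any yaw); 95 mm above the worktop, on the post's axis, 105 mm from the wheel's axis. At rest it lies at (-0.101, -0.029) in the carousel's x, y and sweeps an arc to about (-0.102, +0.027).
- lever_axis (a point): Point on the wheel's and lever's common vertical axis, 95 mm above the worktop.
- lock_bar (a joint): Turn of the blue lock bar about its vertical pivot, rad; 0 open (bar points to the carousel's -x), growing anticlockwise from above to 1.571 fully shut at its stop, where the bar lies along the carousel's -y, its end 5 mm from the resting lever's arm. It can shut only with the lever at rest. It stays where left (1 N to move). Starts at 0 to 0.5.
- lock_grip (a point): Point to grip on the lock bar's blue upright post (round, 16 mm diameter, from 40 to 110 mm above the worktop, gripped from above at any yaw; it turns with the bar, so turn the gripper along); 92 mm above the worktop, on the post's axis, 45 mm from the pivot. The bar itself is 101 mm long, its top 25 mm above the worktop.
- lock_pivot (a point): Point on the lock bar's vertical pivot axis, 92 mm above the worktop, at (-0.105, +0.085) in the carousel's x, y.
- tube_rack: Bystander: clear empty tube rack, 72 x 193 x 62 mm, origin at the centre of its underside.
- stain_bottle: Bystander: brown bottle with a white cap, 44 mm across, 98 mm high, origin at the centre of its underside.
- sample_cup: Bystander: white cup with a yellow lid, 67 mm across, 68 mm high, origin at the centre of its underside.
- timer: Bystander: small white bench timer, 60 x 68 x 24 mm, origin at the centre of its underside.
- tape_roll: Bystander: roll of beige tape lying flat, 100 mm across, 25 mm high, origin at the centre of its underside.
- stapler: Bystander: blue stapler, 25 x 111 x 41 mm, origin at the centre of its underside.
- coverslip_box: Bystander: small white carton, 42 x 60 x 30 mm, origin at the centre of its underside.

How it is judged:
By the outcome, as a careful person would: the job done as asked, in the order asked, and still so for the second after the job is handed in, with the robot touching nothing.
It also fails if it takes over 70 s, if anything falls off the work surface, if the arm or the gripper's body presses on something with over 40 N, if the wrist force passes 120 N, or if a joint passes its speed limit or range.

### The arm

A 6-joint arm with a two-finger parallel gripper is mounted at the origin on a cart in front of the work surface, level with it; the furniture and walls round the work are solid. World frame = base frame: x ahead of the robot, y to its left, z up, the work surface at z = 0. Lengths are in m, angles in rad, forces in N, time in s.
With the tool pointing down it reaches from about 0.35 to 0.775 m from the base axis. Payload 5.5 kg.
Tool frame: the origin (TCP) lies midway between the tips of the shut fingers; the grasp point (between the pads) lies 19 mm behind it; z points along the fingers, x is the direction in which the jaws open and shut, and the axes are right-handed (so a half turn about z gives the same grasp; the last joint's range is limited). The gripper opens to 85 mm and grips with 20 to 120 N. Pads are 22 mm wide; open, the fingers measure 114 mm over their backs; the gripper's body (76 mm by 85 mm) begins 54 mm behind the grasp point. The pads swing forward as they close: fully open they stand 13 mm farther back than shut.
Start: joints at [-1.247, 0.313, 0.046, 1.304, 0, 1.431], TCP at [0.257, -0.514, 0.194] pointing down, gripper open.
Joint ranges: [-2.76, 2.76], [-0.86, 1.69], [-1.03, 1.26], [-2.2, 2.34], [-1.47, 1.5], [-3.14, 3.14]. Speed limits (rad/s): [2.57, 2.57, 3.14, 3.14, 3.14, 3.14].

### API

Orientations are given as a unit quaternion [w, x, y, z].
In Python, from workcell import env gives the robot as it stands.
- The arm moves only by the tool servo_tool, never from a script. Its argument "targets" is a list of rows, each an object with "xyz": the shift along the tool's x, y, z in m, a list of three; "twist": the turn, a rotation vector about the tool's x, y, z in rad, a list of three; "jaw": the opening, from 0 (shut) to 1 (fully open). A call has 1 to 12 rows; each row is the pose to reach, as a shift and turn from the pose commanded when the call began, along the tool's axes at that moment; what a row does not reach only later rows make up. A row lasts 1/12 s, in which the tool goes at most 41.7 mm and 7.16 degrees, less where a joint would pass 70% of its speed; a pose out of reach is approached as far as the arm can. A call with a gripper value outside its range is refused whole. The fingers move at their own pace and stop on an object; "squeeze" is the grip in N (left out, the last holds). Time passes only in rows, so rows that repeat a pose let the fingers close. It gives the time, the measured TCP pose, the force and the opening at its end, in the units of the state.
- env.get_state(): the state, without advancing time (a new reading comes with each control period).
- env.read_camera(name): name is "scene" or "top"; returns a dict with "color" (480x640x3 uint8, red, green, blue), "depth" (480x640 float32, m along the optical axis (not along the pixel's ray), 0 where there is no reading), "fx", "fy", "cx", "cy" (pixels), "eye" and "attitude" of the camera in the world. Camera axes: x right, y down, z forward; pixel columns grow to the right and rows downward; lengths in m; the calibration is good to about 2 mm. A picture is of the moment at which its call begins.
- env.hand_in(): hands the job in, once; it reports no verdict.
The state is a dict: "clock": time; "joint_pos": joint angles; "qvel": joint speeds; "tau": joint torques, N m; "tcp_pos": TCP position; "orientation": TCP orientation; "wrist_force": force on the tool from outside, world axes, zero at the start; "ft_torque": the same for the moment, N m; "finger_gap": finger opening in m.
Only numpy, scipy, OpenCV 4.12 (cv2) and the standard library are available. Lean on these libraries where they do the work, as an engineer would, in place of code of your own. Each camera call takes 0.05 s, during which the arm holds its last target. There are 200 camera calls.

## Working session

There is one attempt and no reset: what is moved stays moved. The work goes in short steps, Python scripts to look and compute and a tool call to move; the robot and the scene stay as the last step left them, time stands still between calls to the robot, and variables do not carry over. Pictures are saved under pics/ and viewed, about 8 in all and at most 12, crops included, and the job is handed in when it is done.

Besides the shell and the picture viewer there is one more tool, called after ">>>" as name(argument=value, ...), one argument or row to a line, values as JSON. servo_tool: Moves the arm, as the interface text tells. Its arguments: {"type":"object","properties":{"targets":{"type":"array","items":{"type":"object","properties":{"xyz":{"type":"array","items":{"type":"number"}},"twist":{"type":"array","items":{"type":"number"}},"jaw":{"type":"number"}}}},"squeeze":{"type":"number"}},"required":["targets"]}

```bash
mkdir -p pics; ls; cat > h.py <<'E'
import numpy as np, cv2
from scipy.spatial.transform import Rotation as R
from workcell import env
def rot(q): return R.from_quat([q[1],q[2],q[3],q[0]]).as_matrix()
def cam(n,save=None):
    c=env.read_camera(n)
    if save: cv2.imwrite('pics/'+save,c['color'][:,:,::-1])
    return c
def pts(c):
    v,u=np.mgrid[:480,:640]; d=c['depth']
    p=np.stack([(u-c['cx'])/c['fx']*d,(v-c['cy'])/c['fy']*d,d],-1)
    return p@cmat(c).T+np.array(c['eye'])
def cmat(c):
    a=np.array(c['attitude']); return rot(a) if a.shape==(4,) else a
def ray(c,u,v,z):
    d=cmat(c)@np.array([(u-c['cx'])/c['fx'],(v-c['cy'])/c['fy'],1]); e=np.array(c['eye'])
    return e+d*(z-e[2])/d[2]
def hsv(c): return cv2.cvtColor(c['color'],cv2.COLOR_RGB2HSV)
def proj(c,p):
    q=cmat(c).T@(np.array(p)-np.array(c['eye'])); return q[0]/q[2]*c['fx']+c['cx'],q[1]/q[2]*c['fy']+c['cy']
E
python3 - <<'E'
from h import *
for n in('top','scene'):
    c=cam(n,n+'0.png'); print(n,c['eye'],c['attitude'],c['fx'],c['cx'],c['cy'])
print(env.get_state())
E
```

```text
pics
top [0.25659684 0.04951186 1.78326239] [ 0.05359909 -0.70279742  0.70759685 -0.05009613] 474.5935334253385 323.64332302747084 240.74416222653673
scene [-0.20035136  1.14203189  0.69667181] [ 0.15025158 -0.25319499  0.7995874  -0.52342788] 455.6412505039535 326.7233253513525 243.13220433441913
{'clock': 0.1, 'joint_pos': array([-1.24657732e+00,  3.13965945e-01,  4.51160781e-02,  1.30361424e+00,
        4.48433283e-07,  1.43118505e+00]), 'qvel': array([-0.00144805, -0.00231679,  0.00170075,  0.00164574, -0.00010885,
        0.00031773]), 'tau': array([ 2.03061689e-03, -4.81725061e+01,  2.99243063e+01,  1.27526291e-02,
       -1.13930589e-04,  5.98733521e-06]), 'tcp_pos': array([ 0.25706286, -0.51376594,  0.19298458]), 'orientation': array([-5.32961258e-04,  8.50698528e-01, -5.25653230e-01, -6.41344678e-04]), 'wrist_force': array([ 0.45381204, -0.02764939,  0.70865599]), 'ft_torque': array([-0.04530736,  0.03607969, -0.00513543]), 'finger_gap': 0.085018215257411}
```

View pics/top0.png

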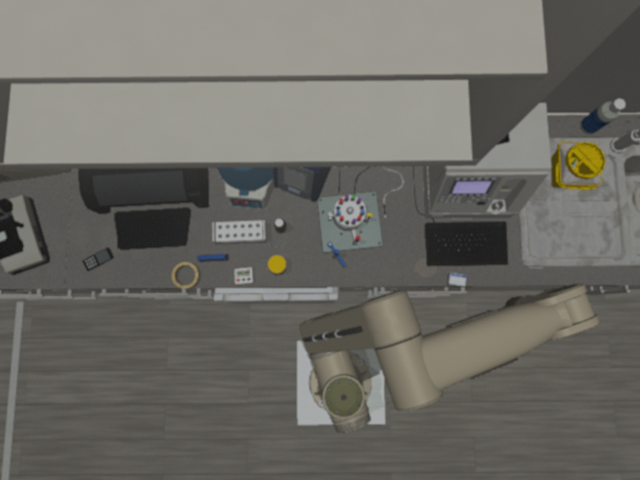

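View pics/scene0.png

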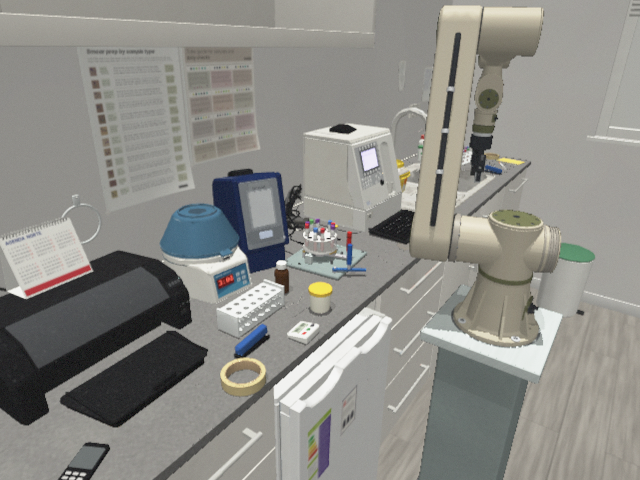

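```bash
python3 - <<'E'
from h import *
for n,(x0,y0,x1,y1) in dict(top=(310,180,400,280),scene=(270,205,380,285)).items():
    c=cam(n); h=hsv(c); P=pts(c)
    crop=c['color'][y0:y1,x0:x1,::-1]
    cv2.imwrite(f'pics/{n}c.png',cv2.resize(crop,None,fx=6,fy=6,interpolation=cv2.INTER_CUBIC))
    H,S,V=[h[...,i].astype(int) for i in range(3)]
    M=dict(red=((H<8)|(H>172))&(S>130)&(V>60),blue=(H>100)&(H<125)&(S>120),green=(H>45)&(H<80)&(S>120),yellow=(H>20)&(H<35)&(S>140))
    roi=np.zeros((480,640),bool); roi[y0:y1,x0:x1]=1
    for k,m in M.items():
        nn,l,s,ce=cv2.connectedComponentsWithStats((m&roi).astype(np.uint8))
        for i in range(1,nn):
            q=P[l==i]; print(n,k,s[i],ce[i].round(1),np.median(q,0).round(3),q[:,2].max().round(3))
    # plate
    if n=='top':
        m=(roi&(abs(P[...,2]-.012)<.006)&(S>12)&(H>70)&(H<100)).astype(np.uint8)
        print(h[230,330],h[270,390],P[230,330],P[270,390])
        ct=max(cv2.findContours(m,0,2)[0],key=cv2.contourArea)
        g=np.array([ray(c,*p[0],.012)[:2] for p in ct],np.float32); print('plate',cv2.minAreaRect(g),cv2.boxPoints(cv2.minAreaRect(g)))
E
```

```text
top red [340 199   3   3   7] [340.7 200. ] [ 0.648 -0.006  0.129] 0.131
top red [341 217   2   3   5] [341.4 217.8] [ 0.584 -0.005  0.128] 0.131
top red [358 216   3   3   7] [359.3 217.1] [ 0.586 -0.069  0.125] 0.129
top red [356 236   4   4  10] [357.5 237.5] [ 0.514 -0.063  0.115] 0.12
top blue [337 211   3   3   5] [338. 212.] [0.604 0.005 0.128] 0.132
top blue [362 211   2   3   5] [362.4 211.8] [ 0.603 -0.08   0.13 ] 1.783
top blue [330 246   9   8  27] [334.4 250. ] [0.473 0.019 0.029] 0.113
top blue [337 255   9  11  32] [340.8 260.2] [ 0.444 -0.005  0.024] 1.783
top yellow [367 213   5   4  11] [369.2 214.5] [ 0.601 -0.107  0.102] 0.105
[ 77  18 125] [15 11 93] [0.55852017 0.03319204 0.01732849] [ 0.40701826 -0.19098832  0.00262602]
plate ((0.5920616388320923, -0.038618892431259155), (0.21285764873027802, 0.23158377408981323), 5.6613922119140625) [[ 0.47472918  0.06610907]
 [ 0.4975747  -0.16434509]
 [ 0.7093941  -0.14334685]
 [ 0.6865486   0.0871073 ]]
scene red [305 223   4   5  17] [306.4 225.4] [ 0.643 -0.004  0.126] 0.131
scene red [331 223   4   2   5] [332.8 223.2] [ 0.582 -0.071  0.129] 0.131
scene red [321 228   4   5  14] [322.1 229.9] [ 0.582 -0.003  0.127] 0.129
scene red [347 232   5  12  44] [348.8 237.1] [ 0.51  -0.06   0.101] 0.697
scene blue [281 205   8  39 114] [284.6 222.8] [0.662 0.091 0.162] 0.22
scene blue [329 221   3   3   6] [329.7 221.7] [ 0.6   -0.079  0.128] 0.13
scene blue [314 228   3   4  12] [315.  229.5] [0.599 0.01  0.128] 0.131
scene blue [270 243  15  24 247] [276.3 253.7] [0.68  0.114 0.054] 0.102
scene blue [347 244   5  21  84] [349.2 254.1] [0.461 0.015 0.079] 0.111
scene blue [333 268  33   3  68] [348.8 269.2] [0.465 0.013 0.024] 0.027
scene yellow [335 225   3   2   4] [336.  225.8] [ 0.595 -0.112  0.103] 0.103
scene yellow [304 251   1   1   1] [304. 251.] [0.642 0.012 0.038] 0.038
scene yellow [312 282  17   3  33] [319.8 283.4] [0.441 0.209 0.068] 0.071
```

View pics/topc.png

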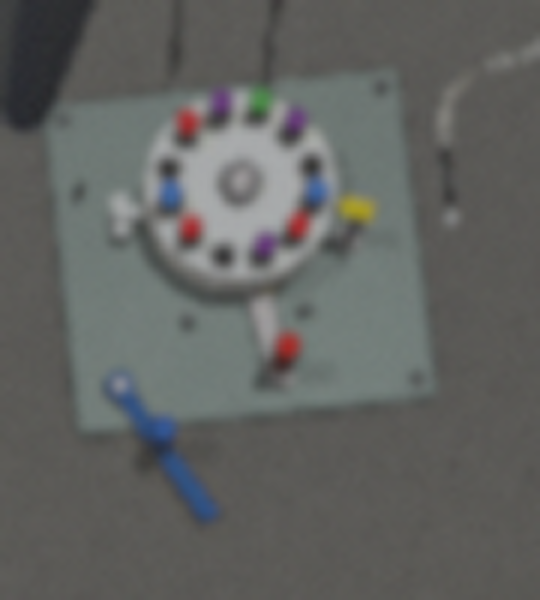

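View pics/scenec.png

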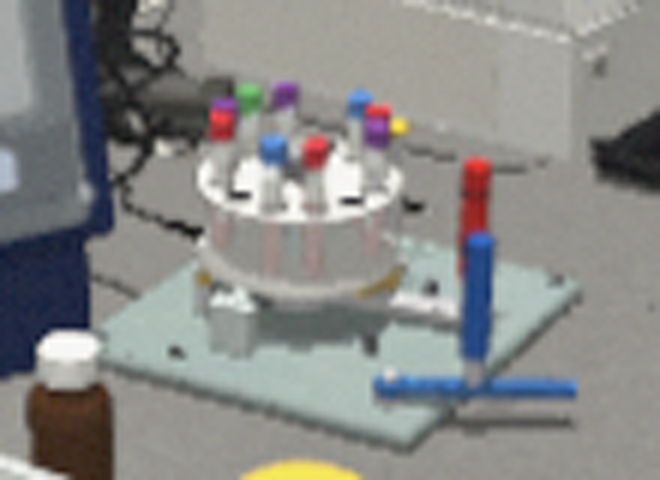

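```bash
python3 - <<'E'
from h import *
from scipy.optimize import least_squares
c=cam('top'); s=cam('scene')
p=lambda u,v,z: ray(c,310+(u+.5)/6-.5,180+(v+.5)/6-.5,z)[:2]
q=lambda u,v,z: ray(s,270+(u+.5)/6-.5,205+(v+.5)/6-.5,z)[:2]
caps=[(188,123),(221,102),(261,102),(295,121),(170,193),(317,188),(190,229),(299,226),(264,247)]
C=np.array([p(*k,.127) for k in caps])
f=least_squares(lambda o:np.hypot(*(C-o).T)-.045,[.6,-.04]); print('axis top',f.x,f.fun.round(4))
caps2=[(222,113),(248,92),(286,90),(359,100),(273,143),(316,148)]
D=np.array([q(*k,.128) for k in caps2])
g=least_squares(lambda o:np.hypot(*(D-o).T)-.045,[.6,-.04]); print('axis scene',g.x,g.fun.round(4))
A=(f.x+g.x)/2
red=[p(288,341,.116),q(477,160,.116)]; blue=[p(163,427,.11),q(480,235,.11)]; piv=[p(118,383,.027),q(388,375,.027)]
yel=[p(357,210,.102),q(400,126,.102)]; gr=[C[2],D[1]]
print('red',red,'blue',blue,'piv',piv,'yel',yel,'green',gr)
yaw=.0988; Rm=np.array([[np.cos(yaw),-np.sin(yaw)],[np.sin(yaw),np.cos(yaw)]])
for n,v in dict(red=red,blue=blue,piv=piv,yel=yel,green=gr).items():
    for w,o in zip(v,(f.x,g.x)):
        r=Rm.T@(w-o); print(n,r.round(4),np.hypot(*r).round(4),np.arctan2(r[1],r[0]).round(3))
E
```

```text
axis top [ 0.61642509 -0.03785493] [-0.      0.0008  0.0004  0.0001 -0.0003 -0.0003  0.0006  0.0005  0.0006]
axis scene [ 0.61426073 -0.0376932 ] [-0.0009  0.0029 -0.0025 -0.0011 -0.0027  0.0016]
red [array([ 0.51779744, -0.06374344]), array([ 0.51620533, -0.06989874])] blue [array([0.46773856, 0.01069696]), array([0.46798362, 0.00480208])] piv [array([0.50602934, 0.0365097 ]), array([0.50494947, 0.03216762])] yel [array([ 0.59943303, -0.10752098]), array([ 0.59678361, -0.11584065])] green [array([ 0.66035518, -0.04934244]), array([ 0.66019065, -0.05120521])]
red [-0.1007 -0.016 ] 0.102 -2.984
red [-0.1008 -0.0224] 0.1032 -2.923
blue [-0.1432  0.063 ] 0.1564 2.727
blue [-0.1414  0.0567] 0.1523 2.76
piv [-0.1025  0.0849] 0.1331 2.45
piv [-0.1019  0.0803] 0.1297 2.474
yel [-0.0238 -0.0677] 0.0717 -1.909
yel [-0.0251 -0.076 ] 0.0801 -1.89
green [ 0.0426 -0.0158] 0.0454 -0.355
green [ 0.0444 -0.018 ] 0.0479 -0.385
```

>>> servo_tool(
  targets=[
    {"xyz": [-0.011,-0.017,0],"twist": [0,0,-0.06],"jaw": 1},
    {"xyz": [-0.032,-0.048,0],"twist": [0,0,-0.16],"jaw": 1},
    {"xyz": [-0.054,-0.081,0],"twist": [0,0,-0.27],"jaw": 1},
    {"xyz": [-0.076,-0.114,0],"twist": [0,0,-0.38],"jaw": 1},
    {"xyz": [-0.098,-0.147,0],"twist": [0,0,-0.49],"jaw": 1},
    {"xyz": [-0.12,-0.18,0],"twist": [0,0,-0.6],"jaw": 1},
    {"xyz": [-0.142,-0.213,0],"twist": [0,0,-0.71],"jaw": 1},
    {"xyz": [-0.164,-0.246,0],"twist": [0,0,-0.82],"jaw": 1},
    {"xyz": [-0.186,-0.279,0],"twist": [0,0,-0.93],"jaw": 1},
    {"xyz": [-0.208,-0.312,0],"twist": [0,0,-1.04],"jaw": 1},
    {"xyz": [-0.225,-0.338,0],"twist": [0,0,-1.15],"jaw": 1},
    {"xyz": [-0.235,-0.353,0],"twist": [0,0,-1.25],"jaw": 1},
  ],
)

```text
clock: 1.3
tcp_pos: [0.4689, -0.1432, 0.194]
orientation: [-0.0, 0.997, 0.076, 0.0]
wrist_force: [-0.3, -0.8, 0.2]
finger_gap: 0.0855
```

```bash
cat >> h.py <<'E'
A=np.array([.616,-.038]); YAW=.0988
def post(th,r=.105):
    a=-2.862+YAW-th; return A+r*np.array([np.cos(a),np.sin(a)])
def lockp(ph,r=.045):
    Rm=np.array([[np.cos(YAW),-np.sin(YAW)],[np.sin(YAW),np.cos(YAW)]])
    a=np.pi+YAW+ph; return A+Rm@[-.105,.085]+r*np.array([np.cos(a),np.sin(a)])
def rows(W,st=None):
    "W: list of (x,y,z,yaw of tool x); prints shifts in current tool axes"
    st=st or env.get_state(); M=rot(st['orientation']); p=np.array(st['tcp_pos'])
    y0=np.arctan2(M[1,0],M[0,0])
    print('t',st['clock'],'tcp',p.round(4),'yaw',y0.round(3),'F',np.round(st['wrist_force'],1),'gap',round(st['finger_gap'],4),'j',np.round(st['joint_pos'],2),'tilt',M[:,2].round(3))
    for x,y,z,w in W:
        d=M.T@(np.array([x,y,z])-p); t=(-(w-y0)+np.pi)%(2*np.pi)-np.pi
        print(d.round(4),'tw',round(t,3))
E
python3 -c "
from h import *
rows([(*post(.12),.19,1.949-.12),(*post(.12),.076,1.949-.12)])"
```

```text
t 1.3 tcp [ 0.4689 -0.1432  0.194 ] yaw 0.151 F [-0.3 -0.8  0.2] gap 0.0855 j [-0.46  0.15 -0.17  1.26  0.    0.96] tilt [ 0.001  0.    -1.   ]
[ 0.0569 -0.0706  0.004 ] tw -1.678
[ 0.0568 -0.0706  0.118 ] tw -1.678
```

>>> servo_tool(
  targets=[
    {"xyz": [0.005,-0.006,0],"twist": [0,0,-0.12]},
    {"xyz": [0.01,-0.012,0],"twist": [0,0,-0.24]},
    {"xyz": [0.015,-0.018,0],"twist": [0,0,-0.36]},
    {"xyz": [0.02,-0.025,0],"twist": [0,0,-0.48]},
    {"xyz": [0.025,-0.031,0],"twist": [0,0,-0.6]},
    {"xyz": [0.03,-0.037,0],"twist": [0,0,-0.72]},
    {"xyz": [0.035,-0.043,0],"twist": [0,0,-0.84]},
    {"xyz": [0.04,-0.05,0],"twist": [0,0,-0.96]},
    {"xyz": [0.045,-0.056,0],"twist": [0,0,-1.08]},
    {"xyz": [0.05,-0.062,0],"twist": [0,0,-1.2]},
    {"xyz": [0.055,-0.068,0],"twist": [0,0,-1.32]},
    {"xyz": [0.057,-0.071,0],"twist": [0,0,-1.44]},
  ],
)

```text
schema error: expected keys xyz, twist, jaw
```

>>> servo_tool(
  targets=[
    {"xyz": [0,0,0],"twist": [0,0,-0.12]},
    {"xyz": [0,0,0],"twist": [0,0,-0.24]},
    {"xyz": [0,0,0],"twist": [0,0,-0.24]},
  ],
)

```text
schema error: expected keys xyz, twist, jaw
```

```bash
python3 - <<'E'
from h import *
rows([(*post(.12),.076,1.949-.12)])
s=cam('scene'); t=cam('top')
a=s['color'][185:305,260:420,::-1]; b=t['color'][180:280,300:400,::-1]
cv2.imwrite('pics/pre.png',np.hstack([cv2.resize(a,None,fx=3,fy=3,interpolation=2)[:300*1+60],cv2.resize(b,(300,360),interpolation=2)]))
E
```

```text
t 1.3 tcp [ 0.4689 -0.1432  0.194 ] yaw 0.151 F [-0.3 -0.8  0.2] gap 0.0855 j [-0.46  0.15 -0.17  1.26  0.    0.96] tilt [ 0.001  0.    -1.   ]
[ 0.0568 -0.0706  0.118 ] tw -1.678
```

View pics/pre.png

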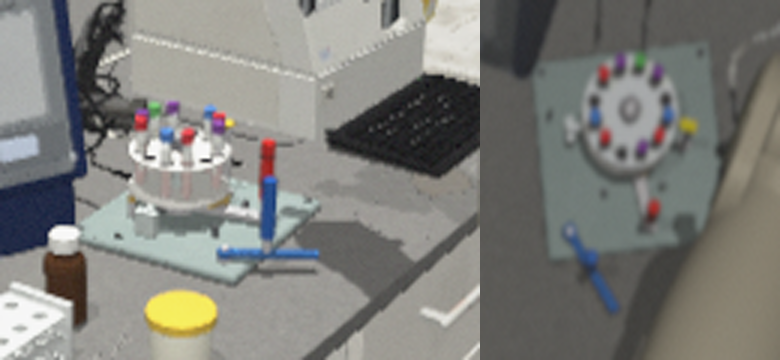

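>>> servo_tool(
  targets=[
    {"xyz": [0.005,-0.006,0],"twist": [0,0,-0.12],"jaw": 0.7},
    {"xyz": [0.01,-0.012,0],"twist": [0,0,-0.24],"jaw": 0.7},
    {"xyz": [0.015,-0.018,0],"twist": [0,0,-0.36],"jaw": 0.7},
    {"xyz": [0.02,-0.025,0],"twist": [0,0,-0.48],"jaw": 0.7},
    {"xyz": [0.025,-0.031,0],"twist": [0,0,-0.6],"jaw": 0.7},
    {"xyz": [0.03,-0.037,0],"twist": [0,0,-0.72],"jaw": 0.7},
    {"xyz": [0.035,-0.043,0],"twist": [0,0,-0.84],"jaw": 0.7},
    {"xyz": [0.04,-0.05,0],"twist": [0,0,-0.96],"jaw": 0.7},
    {"xyz": [0.045,-0.056,0],"twist": [0,0,-1.08],"jaw": 0.7},
    {"xyz": [0.05,-0.062,0],"twist": [0,0,-1.2],"jaw": 0.7},
    {"xyz": [0.055,-0.068,0],"twist": [0,0,-1.32],"jaw": 0.7},
    {"xyz": [0.057,-0.071,0],"twist": [0,0,-1.44],"jaw": 0.7},
  ],
)

```text
clock: 2.4
tcp_pos: [0.5142, -0.0684, 0.1937]
orientation: [0.0, 0.702, 0.713, -0.0]
wrist_force: [0.3, -0.7, -0.1]
finger_gap: 0.0596
```

>>> servo_tool(
  targets=[
    {"xyz": [0,0,0],"twist": [0,0,-0.12],"jaw": 0.7},
    {"xyz": [0,0,0],"twist": [0,0,-0.24],"jaw": 0.7},
    {"xyz": [0,0,0],"twist": [0,0,-0.24],"jaw": 0.7},
  ],
)

```text
clock: 2.65
tcp_pos: [0.5138, -0.0688, 0.1937]
orientation: [-0.0, 0.612, 0.79, -0.0]
wrist_force: [-0.3, -0.9, 0.6]
finger_gap: 0.0597
```

```bash
python3 - <<'E'
from h import *
rows([(*post(.12),.076,1.949-.12)])
s=cam('scene'); 
a=s['color'][185:305,260:420,::-1]
cv2.imwrite('pics/pre2.png',cv2.resize(a,None,fx=4,fy=4,interpolation=2))
E
```

```text
t 2.65 tcp [ 0.5138 -0.0688  0.1937] yaw 1.823 F [-0.3 -0.9  0.6] gap 0.0597 j [-0.29  0.2  -0.1   1.27 -0.   -0.54] tilt [-0. -0. -1.]
[0.0037 0.0017 0.1177] tw -0.006
```

View pics/pre2.png

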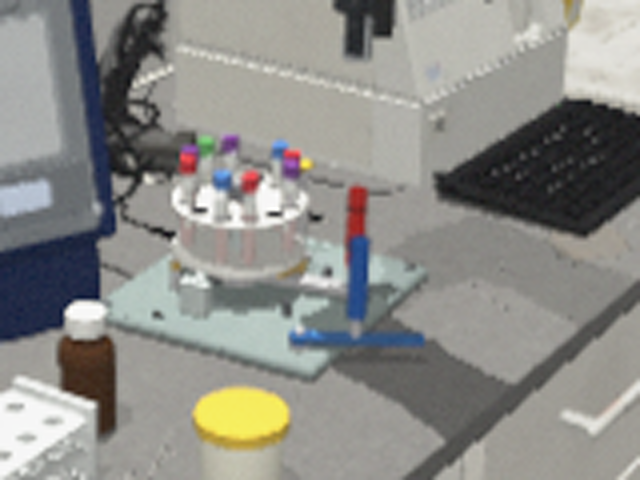

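>>> servo_tool(
  targets=[
    {"xyz": [0.002,0.001,0.02],"twist": [0,0,0],"jaw": 0.7},
    {"xyz": [0.004,0.002,0.05],"twist": [0,0,0],"jaw": 0.7},
    {"xyz": [0.004,0.002,0.08],"twist": [0,0,0],"jaw": 0.7},
    {"xyz": [0.004,0.002,0.105],"twist": [0,0,0],"jaw": 0.7},
    {"xyz": [0.004,0.002,0.118],"twist": [0,0,0],"jaw": 0.7},
    {"xyz": [0.004,0.002,0.118],"twist": [0,0,0],"jaw": 0.4},
    {"xyz": [0.004,0.002,0.118],"twist": [0,0,0],"jaw": 0.2},
    {"xyz": [0.004,0.002,0.118],"twist": [0,0,0],"jaw": 0},
    {"xyz": [0.004,0.002,0.118],"twist": [0,0,0],"jaw": 0},
    {"xyz": [0.004,0.002,0.118],"twist": [0,0,0],"jaw": 0},
  ],
  squeeze=25,
)

```text
clock: 3.53
tcp_pos: [0.5166, -0.0642, 0.0782]
orientation: [0.002, 0.613, 0.79, 0.0]
wrist_force: [-3.9, -2.2, 18.7]
finger_gap: 0.005
```

```bash
python3 - <<'E'
from h import *
rows([(*post(th),.076,1.949-th) for th in (.12,.08,.04,0,-.02)])
c=cam('scene'); cv2.imwrite('pics/gr.png',cv2.resize(c['color'][185:305,260:420,::-1],None,fx=4,fy=4,interpolation=2))
E
```

```text
t 3.5333 tcp [ 0.5166 -0.0642  0.0782] yaw 1.822 F [-3.9 -2.2 18.7] gap 0.005 j [-0.28  0.27 -0.3   0.99 -0.   -0.53] tilt [ 0.004 -0.002 -1.   ]
[-0.0001 -0.0022  0.0022] tw -0.007
[-0.0043 -0.0021  0.0022] tw -0.047
[-0.0085 -0.0018  0.0022] tw -0.087
[-0.0126 -0.0014  0.0022] tw -0.127
[-0.0147 -0.0011  0.0022] tw -0.147
```

View pics/gr.png

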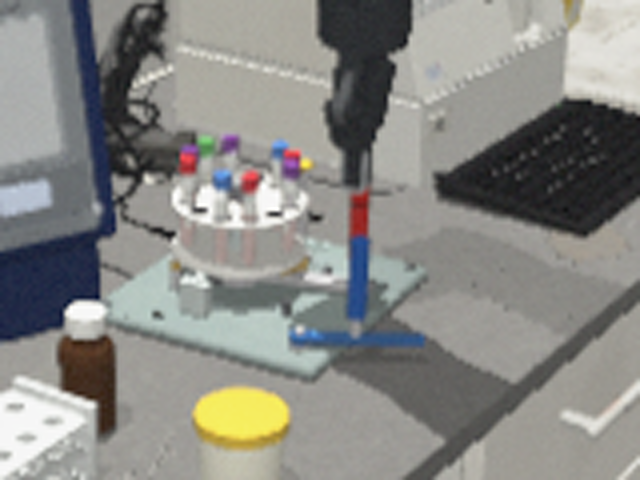

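```bash
python3 - <<'E'
from h import *
s=cam('scene')
st=env.get_state(); print(st['tcp_pos'],st['wrist_force'],st['finger_gap'])
f=lambda p: ((np.array(proj(s,p))-[260,185])*4).round(0)
print('tcp',f(st['tcp_pos']),'post top',f([*post(.12),.116]),f([*post(.12),.044]),'lock top',[f([*lockp(p),.11]) for p in(0,.3,.5)])
P=pts(s); h=hsv(s); H,S=h[...,0],h[...,1]
m=np.zeros(H.shape,bool); m[225:250,340:356]=1
for n,k in(('red',((H<8)|(H>172))&(S>130)&m),('blk',(h[...,2]<60)&(np.mgrid[:480,:640][0]<232)&(np.mgrid[:480,:640][0]>215)&(abs(np.mgrid[:480,:640][1]-348)<12))):
    q=P[k]; print(n,len(q),np.percentile(q,[10,50,90],axis=0).round(3))
print(P[228:240,348].round(3))
E
```

```text
[ 0.51683977 -0.06432968  0.07831256] [-1.37276966 -0.66681287  8.53225119] 5.8282303154396696e-05
tcp [350. 228.] post top [355. 187.] [351. 266.] lock top [array([351., 249.]), array([356., 243.]), array([356., 238.])]
red 41 [[ 0.508 -0.073  0.078]
 [ 0.512 -0.069  0.093]
 [ 0.518 -0.065  0.109]]
blk 87 [[ 0.495 -0.06   0.136]
 [ 0.505 -0.042  0.169]
 [ 0.513 -0.02   0.187]]
[[ 0.512 -0.055  0.134]
 [ 0.51  -0.052  0.131]
 [ 0.512 -0.055  0.126]
 [ 0.51  -0.052  0.125]
 [ 0.513 -0.058  0.118]
 [ 0.518 -0.067  0.11 ]
 [ 0.517 -0.065  0.107]
 [ 0.518 -0.067  0.103]
 [ 0.517 -0.065  0.1  ]
 [ 0.52  -0.071  0.094]
 [ 0.518 -0.068  0.092]
 [ 0.519 -0.071  0.087]]
```

>>> servo_tool(
  targets=[
    {"xyz": [0,0,-0.02],"twist": [0,0,0],"jaw": 0},
    {"xyz": [0,0,-0.04],"twist": [0,0,0],"jaw": 0},
    {"xyz": [0,0,-0.04],"twist": [0,0,0],"jaw": 0},
    {"xyz": [0,0,-0.04],"twist": [0,0,0],"jaw": 0},
  ],
)

```text
clock: 3.97
tcp_pos: [0.5168, -0.0639, 0.1179]
orientation: [0.002, 0.613, 0.79, 0.001]
wrist_force: [-0.4, 0.7, 0.5]
finger_gap: 0.0001
```

```bash
python3 - <<'E'
from h import *
s=cam('scene'); st=env.get_state(); rows([])
crop=cv2.resize(s['color'][165:245,310:400,::-1],None,fx=7,fy=7,interpolation=2)
f=lambda p: tuple(int(v) for v in ((np.array(proj(s,p))-[310,165])*7))
p=st['tcp_pos']
print('tcp px',f(p),'tcp+40',f(p+[0,0,.04]))
P=pts(s); 
for v in range(205,232,2): print(v,[ (P[v,u].round(3).tolist(),s['color'][v,u].tolist()) for u in (347,350)])
cv2.imwrite('pics/tip.png',crop)
E
```

```text
t 4.0167 tcp [ 0.5159 -0.0636  0.1167] yaw 1.823 F [-1.  -0.1 -0.3] gap -0.0001 j [-0.28  0.24 -0.24  1.08 -0.   -0.53] tilt [ 0.002 -0.001 -1.   ]
tcp px (267, 466) tcp+40 (271, 387)
205 [([0.497, -0.017, 0.227], [40, 38, 42]), ([0.492, -0.027, 0.225], [41, 40, 44])]
207 [([0.503, -0.028, 0.216], [43, 42, 45]), ([0.496, -0.034, 0.216], [39, 39, 40])]
209 [([0.509, -0.038, 0.205], [41, 42, 46]), ([0.496, -0.034, 0.209], [42, 42, 46])]
211 [([0.516, -0.049, 0.194], [57, 59, 64]), ([0.497, -0.037, 0.202], [40, 41, 44])]
213 [([0.516, -0.05, 0.187], [55, 56, 57]), ([0.505, -0.051, 0.189], [39, 43, 43])]
215 [([0.514, -0.048, 0.181], [50, 50, 54]), ([0.503, -0.049, 0.183], [41, 42, 44])]
217 [([0.516, -0.052, 0.172], [46, 49, 53]), ([0.505, -0.052, 0.175], [47, 46, 49])]
219 [([0.514, -0.049, 0.166], [76, 79, 78]), ([-0.2, 1.142, 0.697], [68, 71, 71])]
221 [([0.517, -0.055, 0.157], [153, 152, 147]), ([0.509, -0.06, 0.158], [148, 148, 145])]
223 [([0.679, -0.325, 0.027], [171, 170, 162]), ([0.662, -0.321, 0.032], [168, 166, 158])]
225 [([0.678, -0.325, 0.018], [173, 172, 165]), ([0.663, -0.324, 0.022], [171, 170, 160])]
227 [([0.679, -0.327, 0.009], [165, 165, 159]), ([0.665, -0.327, 0.012], [171, 170, 164])]
229 [([0.675, -0.321, 0.003], [154, 152, 149]), ([0.668, -0.333, 0.001], [155, 145, 141])]
231 [([0.668, -0.31, -0.001], [131, 121, 116]), ([0.515, -0.074, 0.116], [141, 42, 41])]
```

View pics/tip.png

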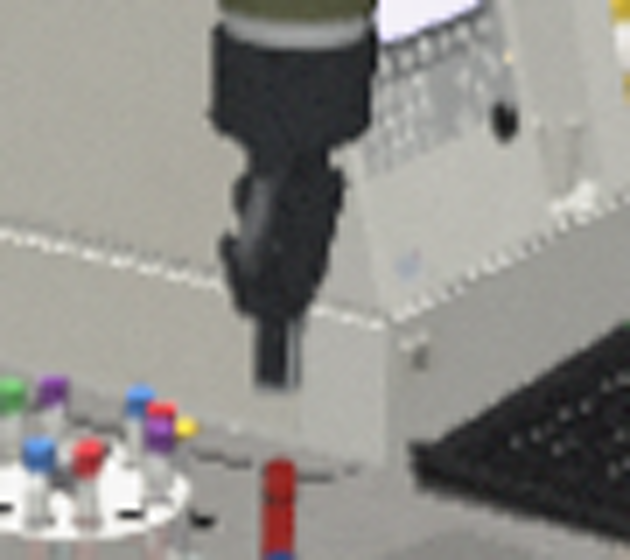

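>>> servo_tool(
  targets=[
    {"xyz": [0,0,0],"twist": [0,0,0],"jaw": 0.7},
    {"xyz": [0,0,0],"twist": [0,0,0],"jaw": 0.7},
    {"xyz": [0,0,0],"twist": [0,0,0],"jaw": 0.7},
    {"xyz": [0,0,0],"twist": [0,0,0],"jaw": 0.7},
    {"xyz": [0,0,0.02],"twist": [0,0,0],"jaw": 0.7},
    {"xyz": [0,0,0.045],"twist": [0,0,0],"jaw": 0.7},
    {"xyz": [0,0,0.07],"twist": [0,0,0],"jaw": 0.7},
    {"xyz": [0,0,0.081],"twist": [0,0,0],"jaw": 0.7},
    {"xyz": [0,0,0.081],"twist": [0,0,0],"jaw": 0.7},
  ],
)

```text
clock: 4.77
tcp_pos: [0.5122, -0.0627, 0.0316]
orientation: [-0.003, 0.613, 0.79, -0.001]
wrist_force: [-0.4, 0.5, -0.2]
finger_gap: 0.0597
```

>>> servo_tool(
  targets=[
    {"xyz": [0,0,0],"twist": [0,0,0],"jaw": 0.4},
    {"xyz": [0,0,0],"twist": [0,0,0],"jaw": 0.2},
    {"xyz": [0,0,0],"twist": [0,0,0],"jaw": 0},
    {"xyz": [0,0,0],"twist": [0,0,0],"jaw": 0},
    {"xyz": [0,0,0],"twist": [0,0,0],"jaw": 0},
    {"xyz": [0,0,0],"twist": [0,0,0],"jaw": 0},
  ],
  squeeze=25,
)

```text
clock: 5.27
tcp_pos: [0.5162, -0.0645, 0.0362]
orientation: [0.002, 0.613, 0.79, -0.0]
wrist_force: [-0.9, -3.7, 6.8]
finger_gap: 0.0154
```

```bash
python3 - <<'E'
from h import *
rows([(*post(th),.036,1.949-th) for th in (.12,.08,.04,0,-.02)])
st=env.get_state(); d=np.array(st['tcp_pos'])[:2]-A; print('r',np.hypot(*d),'th',-2.763-np.arctan2(d[1],d[0]))
c=cam('scene'); cv2.imwrite('pics/gr2.png',cv2.resize(c['color'][185:305,260:420,::-1],None,fx=4,fy=4,interpolation=2))
E
```

```text
t 5.2667 tcp [ 0.5162 -0.0645  0.0362] yaw 1.822 F [-0.9 -3.7  6.8] gap 0.0154 j [-0.28  0.31 -0.37  0.89 -0.   -0.53] tilt [ 0.002 -0.002 -1.   ]
[ 0.0001 -0.0017  0.0002] tw -0.007
[-0.0041 -0.0016  0.0002] tw -0.047
[-0.0083 -0.0013  0.0002] tw -0.087
[-0.0124 -0.0009  0.0002] tw -0.127
[-0.0145 -0.0006  0.0002] tw -0.147
r 0.10326563566571596 th 0.1188671659937639
```

>>> servo_tool(
  targets=[
    {"xyz": [-0.003,0,0],"twist": [0,0,-0.03],"jaw": 0},
    {"xyz": [-0.006,0,0],"twist": [0,0,-0.06],"jaw": 0},
    {"xyz": [-0.009,0,0],"twist": [0,0,-0.09],"jaw": 0},
    {"xyz": [-0.0125,0,0],"twist": [0,0,-0.127],"jaw": 0},
    {"xyz": [-0.0125,0,0],"twist": [0,0,-0.127],"jaw": 0},
    {"xyz": [-0.0125,0,0],"twist": [0,0,-0.127],"jaw": 0},
  ],
)

```text
clock: 5.82
tcp_pos: [0.5199, -0.0761, 0.0362]
orientation: [0.002, 0.562, 0.827, 0.001]
wrist_force: [0.8, -1.6, 5.5]
finger_gap: 0.0152
```

```bash
cat >> h.py <<'E'
def lev(st=None):
    st=st or env.get_state(); d=np.array(st['tcp_pos'])[:2]-A; print('r',np.hypot(*d).round(4),'th',(-2.763-np.arctan2(d[1],d[0])).round(3))
E
python3 - <<'E'
from h import *
lev(); rows([(*post(th),.036,1.949-th) for th in np.linspace(0,.57,11)])
E
```

```text
r 0.1033 th 0.001
t 5.8167 tcp [ 0.5199 -0.0761  0.0362] yaw 1.949 F [ 0.8 -1.6  5.5] gap 0.0152 j [-0.3   0.32 -0.35  0.9   0.   -0.68] tilt [ 0.004 -0.001 -1.   ]
[-0.0001 -0.0017  0.0002] tw -0.0
[ 0.0059 -0.0015  0.0002] tw 0.057
[ 0.0119 -0.001   0.0002] tw 0.114
[ 0.0178 -0.0001  0.0001] tw 0.171
[0.0237 0.001  0.0001] tw 0.228
[0.0294 0.0026 0.0001] tw 0.285
[0.0351 0.0044 0.0001] tw 0.342
[0.0407 0.0066 0.0001] tw 0.399
[0.0462 0.009  0.0001] tw 0.456
[0.0515 0.0118 0.0001] tw 0.513
[0.0566 0.0149 0.0001] tw 0.57
```

>>> servo_tool(
  targets=[
    {"xyz": [-0.0015,0,0],"twist": [0,0,-0.015],"jaw": 0},
    {"xyz": [-0.003,0,0],"twist": [0,0,-0.03],"jaw": 0},
    {"xyz": [-0.003,0,0],"twist": [0,0,-0.03],"jaw": 0},
  ],
)

```text
clock: 6.07
tcp_pos: [0.5205, -0.0772, 0.0361]
orientation: [0.001, 0.549, 0.836, 0.002]
wrist_force: [1.0, 3.5, 8.2]
finger_gap: 0.0157
```

```bash
python3 - <<'E'
from h import *
lev(); rows([])
E
```

```text
r 0.1032 th -0.011
t 6.0667 tcp [ 0.5205 -0.0772  0.0361] yaw 1.98 F [1.  3.5 8.2] gap 0.0157 j [-0.3   0.32 -0.35  0.9   0.   -0.71] tilt [ 0.003  0.002 -1.   ]
```

>>> servo_tool(
  targets=[
    {"xyz": [0.007,0,0],"twist": [0,0,0.07],"jaw": 0},
    {"xyz": [0.0157,0.001,0],"twist": [0,0,0.15],"jaw": 0},
    {"xyz": [0.024,0.003,0],"twist": [0,0,0.23],"jaw": 0},
    {"xyz": [0.032,0.005,0],"twist": [0,0,0.31],"jaw": 0},
    {"xyz": [0.04,0.008,0],"twist": [0,0,0.39],"jaw": 0},
    {"xyz": [0.0476,0.0115,0],"twist": [0,0,0.47],"jaw": 0},
    {"xyz": [0.053,0.0145,0],"twist": [0,0,0.53],"jaw": 0},
    {"xyz": [0.0575,0.017,0],"twist": [0,0,0.58],"jaw": 0},
    {"xyz": [0.0585,0.018,0],"twist": [0,0,0.59],"jaw": 0},
    {"xyz": [0.0585,0.018,0],"twist": [0,0,0.59],"jaw": 0},
    {"xyz": [0.0585,0.018,0],"twist": [0,0,0.59],"jaw": 0},
  ],
)

```text
clock: 6.98
tcp_pos: [0.5152, -0.0181, 0.0361]
orientation: [0.002, 0.768, 0.64, 0.001]
wrist_force: [3.3, -3.8, 4.7]
finger_gap: 0.0151
```

```bash
cat >> h.py <<'E'
def green(save=None):
    s=cam('scene'); h=hsv(s); H,S,V=[h[...,i].astype(int) for i in range(3)]
    m=(H>45)&(H<80)&(S>90); m[:205]=0; m[255:]=0; m[:,:285]=0; m[:,370:]=0
    v,u=np.nonzero(m); 
    if len(u):
        p=ray(s,u.mean(),v.mean(),.127)[:2]; d=p-A; print('green',len(u),u.mean(),v.mean(),'r',np.hypot(*d).round(4),'ang(car)',(np.arctan2(d[1],d[0])-YAW).round(3))
    if save: cv2.imwrite('pics/'+save,cv2.resize(s['color'][185:305,260:420,::-1],None,fx=4,fy=4,interpolation=2))
E
python3 - <<'E'
from h import *
lev(); rows([]); green('s1.png')
E
```

```text
r 0.1027 th -5.71
t 6.9833 tcp [ 0.5152 -0.0181  0.0361] yaw 1.389 F [ 3.3 -3.8  4.7] gap 0.0151 j [-0.19  0.3  -0.38  0.89 -0.   -0.01] tilt [ 0.005 -0.002 -1.   ]
green 9 317.0 220.0 r 0.0397 ang(car) -0.866
```

View pics/s1.png

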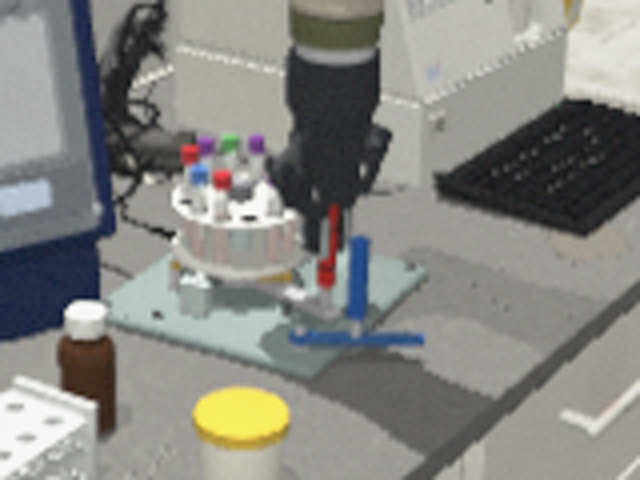

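>>> servo_tool(
  targets=[
    {"xyz": [-0.007,0,0],"twist": [0,0,-0.07],"jaw": 0},
    {"xyz": [-0.0157,0.001,0],"twist": [0,0,-0.15],"jaw": 0},
    {"xyz": [-0.024,0.003,0],"twist": [0,0,-0.23],"jaw": 0},
    {"xyz": [-0.032,0.005,0],"twist": [0,0,-0.31],"jaw": 0},
    {"xyz": [-0.04,0.008,0],"twist": [0,0,-0.39],"jaw": 0},
    {"xyz": [-0.0476,0.0115,0],"twist": [0,0,-0.47],"jaw": 0},
    {"xyz": [-0.053,0.0145,0],"twist": [0,0,-0.53],"jaw": 0},
    {"xyz": [-0.0575,0.017,0],"twist": [0,0,-0.58],"jaw": 0},
    {"xyz": [-0.0585,0.018,0],"twist": [0,0,-0.59],"jaw": 0},
    {"xyz": [-0.0585,0.018,0],"twist": [0,0,-0.59],"jaw": 0},
    {"xyz": [-0.0585,0.018,0],"twist": [0,0,-0.59],"jaw": 0},
  ],
)

```text
clock: 7.95
tcp_pos: [0.5204, -0.0771, 0.0361]
orientation: [0.0, 0.549, 0.836, 0.002]
wrist_force: [-1.0, 3.7, 9.8]
finger_gap: 0.0157
```

```bash
python3 - <<'E'
from h import *
lev(); rows([]); green()
E
```

```text
r 0.1033 th -0.01
t 7.95 tcp [ 0.5204 -0.0771  0.0361] yaw 1.98 F [-1.   3.7  9.8] gap 0.0157 j [-0.3   0.32 -0.35  0.9   0.   -0.71] tilt [ 0.002  0.002 -1.   ]
green 9 317.0 220.0 r 0.0397 ang(car) -0.866
```

Back at rest and the wheel held. Next: stroke 2, return, check.

>>> servo_tool(
  targets=[
    {"xyz": [0.007,0,0],"twist": [0,0,0.07],"jaw": 0},
    {"xyz": [0.0157,0.001,0],"twist": [0,0,0.15],"jaw": 0},
    {"xyz": [0.024,0.003,0],"twist": [0,0,0.23],"jaw": 0},
    {"xyz": [0.032,0.005,0],"twist": [0,0,0.31],"jaw": 0},
    {"xyz": [0.04,0.008,0],"twist": [0,0,0.39],"jaw": 0},
    {"xyz": [0.0476,0.0115,0],"twist": [0,0,0.47],"jaw": 0},
    {"xyz": [0.053,0.0145,0],"twist": [0,0,0.53],"jaw": 0},
    {"xyz": [0.0575,0.017,0],"twist": [0,0,0.58],"jaw": 0},
    {"xyz": [0.0585,0.018,0],"twist": [0,0,0.59],"jaw": 0},
    {"xyz": [0.0585,0.018,0],"twist": [0,0,0.59],"jaw": 0},
    {"xyz": [0.0585,0.018,0],"twist": [0,0,0.59],"jaw": 0},
  ],
)

```text
clock: 8.92
tcp_pos: [0.5153, -0.0181, 0.0362]
orientation: [0.002, 0.768, 0.64, 0.001]
wrist_force: [2.5, -2.9, 5.2]
finger_gap: 0.0154
```

>>> servo_tool(
  targets=[
    {"xyz": [-0.007,0,0],"twist": [0,0,-0.07],"jaw": 0},
    {"xyz": [-0.0157,0.001,0],"twist": [0,0,-0.15],"jaw": 0},
    {"xyz": [-0.024,0.003,0],"twist": [0,0,-0.23],"jaw": 0},
    {"xyz": [-0.032,0.005,0],"twist": [0,0,-0.31],"jaw": 0},
    {"xyz": [-0.04,0.008,0],"twist": [0,0,-0.39],"jaw": 0},
    {"xyz": [-0.0476,0.0115,0],"twist": [0,0,-0.47],"jaw": 0},
    {"xyz": [-0.053,0.0145,0],"twist": [0,0,-0.53],"jaw": 0},
    {"xyz": [-0.0575,0.017,0],"twist": [0,0,-0.58],"jaw": 0},
    {"xyz": [-0.0585,0.018,0],"twist": [0,0,-0.59],"jaw": 0},
    {"xyz": [-0.0585,0.018,0],"twist": [0,0,-0.59],"jaw": 0},
    {"xyz": [-0.0585,0.018,0],"twist": [0,0,-0.59],"jaw": 0},
  ],
)

```text
clock: 9.83
tcp_pos: [0.5204, -0.0771, 0.036]
orientation: [-0.0, 0.549, 0.836, 0.001]
wrist_force: [-1.2, 1.9, 10.6]
finger_gap: 0.015
```

```bash
python3 - <<'E'
from h import *
lev(); rows([]); green()
E
```

```text
r 0.1033 th -0.01
t 9.8333 tcp [ 0.5204 -0.0771  0.036 ] yaw 1.98 F [-1.2  1.9 10.6] gap 0.015 j [-0.3   0.32 -0.35  0.9   0.   -0.71] tilt [ 0.001  0.002 -1.   ]
green 12 324.0 220.5 r 0.0391 ang(car) -1.497
```

>>> servo_tool(
  targets=[
    {"xyz": [0.007,0,0],"twist": [0,0,0.07],"jaw": 0},
    {"xyz": [0.0157,0.001,0],"twist": [0,0,0.15],"jaw": 0},
    {"xyz": [0.024,0.003,0],"twist": [0,0,0.23],"jaw": 0},
    {"xyz": [0.032,0.005,0],"twist": [0,0,0.31],"jaw": 0},
    {"xyz": [0.04,0.008,0],"twist": [0,0,0.39],"jaw": 0},
    {"xyz": [0.0476,0.0115,0],"twist": [0,0,0.47],"jaw": 0},
    {"xyz": [0.053,0.0145,0],"twist": [0,0,0.53],"jaw": 0},
    {"xyz": [0.0575,0.017,0],"twist": [0,0,0.58],"jaw": 0},
    {"xyz": [0.0585,0.018,0],"twist": [0,0,0.59],"jaw": 0},
    {"xyz": [0.0585,0.018,0],"twist": [0,0,0.59],"jaw": 0},
    {"xyz": [0.0585,0.018,0],"twist": [0,0,0.59],"jaw": 0},
  ],
)

```text
clock: 10.8
tcp_pos: [0.5152, -0.0181, 0.0361]
orientation: [0.002, 0.768, 0.64, 0.001]
wrist_force: [1.7, -3.5, 7.1]
finger_gap: 0.0152
```

>>> servo_tool(
  targets=[
    {"xyz": [-0.007,0,0],"twist": [0,0,-0.07],"jaw": 0},
    {"xyz": [-0.0157,0.001,0],"twist": [0,0,-0.15],"jaw": 0},
    {"xyz": [-0.024,0.003,0],"twist": [0,0,-0.23],"jaw": 0},
    {"xyz": [-0.032,0.005,0],"twist": [0,0,-0.31],"jaw": 0},
    {"xyz": [-0.04,0.008,0],"twist": [0,0,-0.39],"jaw": 0},
    {"xyz": [-0.0476,0.0115,0],"twist": [0,0,-0.47],"jaw": 0},
    {"xyz": [-0.053,0.0145,0],"twist": [0,0,-0.53],"jaw": 0},
    {"xyz": [-0.0575,0.017,0],"twist": [0,0,-0.58],"jaw": 0},
    {"xyz": [-0.0585,0.018,0],"twist": [0,0,-0.59],"jaw": 0},
    {"xyz": [-0.0585,0.018,0],"twist": [0,0,-0.59],"jaw": 0},
    {"xyz": [-0.0585,0.018,0],"twist": [0,0,-0.59],"jaw": 0},
  ],
)

```text
clock: 11.72
tcp_pos: [0.5203, -0.0771, 0.0361]
orientation: [-0.0, 0.549, 0.836, 0.001]
wrist_force: [-2.1, 2.4, 12.6]
finger_gap: 0.0153
```

```bash
python3 - <<'E'
from h import *
lev(); rows([]); green('s3.png')
E
```

```text
r 0.1033 th -0.01
t 11.7167 tcp [ 0.5203 -0.0771  0.0361] yaw 1.98 F [-2.1  2.4 12.6] gap 0.0153 j [-0.3   0.32 -0.35  0.9   0.   -0.71] tilt [ 0.001  0.002 -1.   ]
green 5 329.6 221.6 r 0.0442 ang(car) -2.002
```

View pics/s3.png

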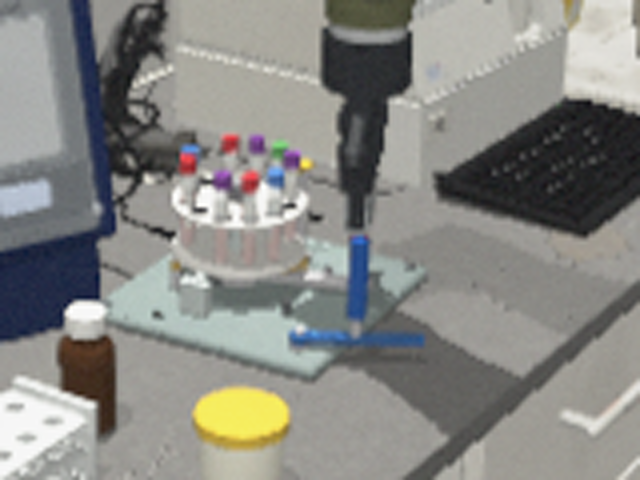

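>>> servo_tool(
  targets=[
    {"xyz": [0,0,0],"twist": [0,0,0],"jaw": 0.3},
    {"xyz": [0,0,0],"twist": [0,0,0],"jaw": 0.55},
    {"xyz": [0,0,0],"twist": [0,0,0],"jaw": 0.55},
    {"xyz": [0,0,0],"twist": [0,0,0],"jaw": 0.55},
    {"xyz": [0,0,-0.015],"twist": [0,0,0],"jaw": 0.55},
    {"xyz": [0,0,-0.04],"twist": [0,0,0],"jaw": 0.55},
    {"xyz": [0,0,-0.07],"twist": [0,0,0],"jaw": 0.55},
    {"xyz": [0,0,-0.095],"twist": [0,0,0],"jaw": 0.55},
    {"xyz": [0,0,-0.095],"twist": [0,0,0],"jaw": 0.55},
    {"xyz": [0,0,-0.095],"twist": [0,0,0],"jaw": 0.55},
  ],
)

```text
clock: 12.6
tcp_pos: [0.5217, -0.0785, 0.131]
orientation: [0.001, 0.549, 0.836, 0.0]
wrist_force: [-1.1, -0.1, -0.7]
finger_gap: 0.0471
```

```bash
python3 - <<'E'
from h import *
print(lockp(.5),lockp(1.571))
rows([(*lockp(.5),z,2.17) for z in(.131,.033)]); green()
s=cam('scene'); h=hsv(s); H,S=h[...,0],h[...,1]
def one(m,box):
    x0,y0,x1,y1=box; k=np.zeros(m.shape,bool); k[y0:y1,x0:x1]=1; v,u=np.nonzero(m&k); return u,v
u,v=one(((H<8)|(H>172))&(S>130),(340,225,370,250)); t=v<=v.min()+2
p=ray(s,u[t].mean(),v.min(),.116)[:2]; print('red',len(u),p,'th',[(-2.763-np.arctan2(*(p-A)[::-1])).round(3)])
u,v=one((H>100)&(H<125)&(S>120),(340,238,360,262)); print('blue col',u.mean(),v.min(),ray(s,u.mean(),v.min()+.5,.11))
E
```

```text
[0.46595715 0.01086402] [ 0.50757561 -0.0085513 ]
t 12.6 tcp [ 0.5217 -0.0785  0.131 ] yaw 1.98 F [-1.1 -0.1 -0.7] gap 0.0471 j [-0.3   0.25 -0.2   1.12  0.   -0.71] tilt [ 0.003 -0.001 -1.   ]
[ 0.1041 -0.0156 -0.0002] tw -0.19
[ 0.1043 -0.0158  0.0978] tw -0.19
green 5 329.6 221.6 r 0.0442 ang(car) -2.002
red 49 [ 0.52006071 -0.08074061] th [np.float64(-0.041)]
blue col 349.31081081081084 244 [0.46562445 0.01027739 0.11      ]
```

>>> servo_tool(
  targets=[
    {"xyz": [0.015,-0.002,0],"twist": [0,0,-0.03],"jaw": 0.55},
    {"xyz": [0.04,-0.006,0],"twist": [0,0,-0.08],"jaw": 0.55},
    {"xyz": [0.07,-0.01,0],"twist": [0,0,-0.13],"jaw": 0.55},
    {"xyz": [0.095,-0.014,0],"twist": [0,0,-0.18],"jaw": 0.55},
    {"xyz": [0.104,-0.0155,0],"twist": [0,0,-0.19],"jaw": 0.55},
    {"xyz": [0.104,-0.0155,0],"twist": [0,0,-0.19],"jaw": 0.55},
    {"xyz": [0.104,-0.0155,0.02],"twist": [0,0,-0.19],"jaw": 0.55},
    {"xyz": [0.104,-0.0155,0.045],"twist": [0,0,-0.19],"jaw": 0.55},
    {"xyz": [0.104,-0.0155,0.07],"twist": [0,0,-0.19],"jaw": 0.55},
    {"xyz": [0.104,-0.0155,0.09],"twist": [0,0,-0.19],"jaw": 0.55},
    {"xyz": [0.104,-0.0155,0.098],"twist": [0,0,-0.19],"jaw": 0.55},
    {"xyz": [0.104,-0.0155,0.098],"twist": [0,0,-0.19],"jaw": 0.55},
  ],
)

```text
clock: 13.7
tcp_pos: [0.4633, 0.0107, 0.0295]
orientation: [-0.002, 0.467, 0.884, -0.001]
wrist_force: [-0.2, -0.4, -0.1]
finger_gap: 0.0468
```

>>> servo_tool(
  targets=[
    {"xyz": [0,0,0],"twist": [0,0,0],"jaw": 0.35},
    {"xyz": [0,0,0],"twist": [0,0,0],"jaw": 0.15},
    {"xyz": [0,0,0],"twist": [0,0,0],"jaw": 0},
    {"xyz": [0,0,0],"twist": [0,0,0],"jaw": 0},
    {"xyz": [0,0,0],"twist": [0,0,0],"jaw": 0},
  ],
)

```text
clock: 14.12
tcp_pos: [0.4664, 0.0106, 0.033]
orientation: [0.001, 0.467, 0.884, 0.0]
wrist_force: [0.2, -1.2, 3.4]
finger_gap: 0.0152
```

```bash
python3 - <<'E'
from h import *
st=env.get_state(); d=np.array(st['tcp_pos'])[:2]-lockp(0,0); print('r',np.hypot(*d),'ph',(np.arctan2(d[1],d[0])-np.pi-YAW)%(2*np.pi))
print(lockp(0,0))
rows([(*lockp(ph),.033,2.17+ph-.5) for ph in np.linspace(.5,1.6,12)])
E
```

```text
r 0.044826682466642044 ph 0.5100951472301531
[0.50312771 0.03622835]
t 14.1167 tcp [0.4664 0.0106 0.033 ] yaw 2.17 F [ 0.2 -1.2  3.4] gap 0.0152 j [-0.15  0.22 -0.5   0.85 -0.   -0.75] tilt [ 0.003 -0.001 -1.   ]
[ 0.0005 -0.0002  0.    ] tw -0.0
[-0.004  0.     0.   ] tw -0.1
[-0.0085  0.0007  0.    ] tw -0.2
[-0.0128  0.0018  0.0001] tw -0.3
[-0.0171  0.0034  0.0001] tw -0.4
[-0.0211  0.0053  0.0001] tw -0.5
[-0.025   0.0077  0.0001] tw -0.6
[-0.0285  0.0104  0.0001] tw -0.7
[-0.0318  0.0135  0.0001] tw -0.8
[-0.0348  0.0168  0.0001] tw -0.9
[-0.0374  0.0205  0.0001] tw -1.0
[-0.0397  0.0244  0.0002] tw -1.1
```

>>> servo_tool(
  targets=[
    {"xyz": [-0.004,0,0],"twist": [0,0,-0.1],"jaw": 0},
    {"xyz": [-0.0085,0.0007,0],"twist": [0,0,-0.2],"jaw": 0},
    {"xyz": [-0.0128,0.0018,0],"twist": [0,0,-0.3],"jaw": 0},
    {"xyz": [-0.017,0.0034,0],"twist": [0,0,-0.4],"jaw": 0},
    {"xyz": [-0.021,0.0053,0],"twist": [0,0,-0.5],"jaw": 0},
    {"xyz": [-0.025,0.0077,0],"twist": [0,0,-0.6],"jaw": 0},
    {"xyz": [-0.0285,0.0104,0],"twist": [0,0,-0.7],"jaw": 0},
    {"xyz": [-0.0318,0.0135,0],"twist": [0,0,-0.8],"jaw": 0},
    {"xyz": [-0.0348,0.0168,0],"twist": [0,0,-0.9],"jaw": 0},
    {"xyz": [-0.0374,0.0205,0],"twist": [0,0,-1.0],"jaw": 0},
    {"xyz": [-0.039,0.0235,0],"twist": [0,0,-1.07],"jaw": 0},
    {"xyz": [-0.039,0.0235,0],"twist": [0,0,-1.07],"jaw": 0},
  ],
)

```text
clock: 15.12
tcp_pos: [0.508, -0.0093, 0.033]
orientation: [0.001, -0.05, 0.999, -0.002]
wrist_force: [-0.5, -5.3, 6.1]
finger_gap: 0.0151
```

>>> servo_tool(
  targets=[
    {"xyz": [-0.0015,0,0],"twist": [0,0,-0.02],"jaw": 0},
    {"xyz": [-0.003,0,0],"twist": [0,0,-0.04],"jaw": 0},
    {"xyz": [-0.003,0,0],"twist": [0,0,-0.04],"jaw": 0},
    {"xyz": [-0.003,0,0],"twist": [0,0,-0.04],"jaw": 0},
  ],
)

```text
clock: 15.45
tcp_pos: [0.5082, -0.0092, 0.033]
orientation: [-0.001, -0.068, 0.998, -0.002]
wrist_force: [-6.3, -5.7, 11.1]
finger_gap: 0.0152
```

```bash
python3 - <<'E'
from h import *
st=env.get_state(); d=np.array(st['tcp_pos'])[:2]-lockp(0,0); print('r',np.hypot(*d),'ph',(np.arctan2(d[1],d[0])-np.pi-YAW)%(2*np.pi))
rows([])
E
```

```text
r 0.045708895011377045 ph 1.5840432123110801
t 15.45 tcp [ 0.5082 -0.0092  0.033 ] yaw -3.006 F [-6.3 -5.7 11.1] gap 0.0152 j [-0.17  0.3  -0.39  0.88 -0.   -1.88] tilt [-0.001 -0.004 -1.   ]
```

>>> servo_tool(
  targets=[
    {"xyz": [0.001,0,0],"twist": [0,0,0],"jaw": 0.25},
    {"xyz": [0.001,0,0],"twist": [0,0,0],"jaw": 0.45},
    {"xyz": [0.001,0,0],"twist": [0,0,0],"jaw": 0.45},
    {"xyz": [0.001,0,0],"twist": [0,0,0],"jaw": 0.45},
    {"xyz": [0.001,0,-0.015],"twist": [0,0,0],"jaw": 0.45},
    {"xyz": [0.001,0,-0.04],"twist": [0,0,0],"jaw": 0.45},
    {"xyz": [0.001,0,-0.07],"twist": [0,0,0],"jaw": 0.45},
    {"xyz": [0.001,0,-0.1],"twist": [0,0,0],"jaw": 0.45},
    {"xyz": [0.001,0,-0.13],"twist": [0,0,0],"jaw": 0.45},
    {"xyz": [0.001,0,-0.15],"twist": [0,0,0],"jaw": 0.45},
    {"xyz": [0.001,0,-0.15],"twist": [0,0,0],"jaw": 0.45},
  ],
)

```text
clock: 16.37
tcp_pos: [0.5112, -0.0079, 0.1865]
orientation: [0.004, -0.069, 0.998, -0.001]
wrist_force: [1.0, 0.1, 0.5]
finger_gap: 0.039
```

>>> servo_tool(
  targets=[
    {"xyz": [0.005,-0.01,0],"twist": [0,0,0],"jaw": 0.45},
    {"xyz": [0.018,-0.037,0],"twist": [0,0,0],"jaw": 0.45},
    {"xyz": [0.034,-0.068,0],"twist": [0,0,0],"jaw": 0.45},
    {"xyz": [0.05,-0.1,0],"twist": [0,0,0],"jaw": 0.45},
    {"xyz": [0.066,-0.132,0],"twist": [0,0,0],"jaw": 0.45},
    {"xyz": [0.082,-0.164,0],"twist": [0,0,0],"jaw": 0.45},
    {"xyz": [0.098,-0.196,0],"twist": [0,0,0],"jaw": 0.45},
    {"xyz": [0.114,-0.228,0],"twist": [0,0,0],"jaw": 0.45},
    {"xyz": [0.13,-0.26,0],"twist": [0,0,0],"jaw": 0.45},
    {"xyz": [0.14,-0.28,0],"twist": [0,0,0],"jaw": 0.45},
    {"xyz": [0.14,-0.28,0],"twist": [0,0,0],"jaw": 0.45},
  ],
)

```text
clock: 17.28
tcp_pos: [0.4058, -0.3081, 0.1797]
orientation: [-0.001, -0.066, 0.998, 0.0]
wrist_force: [-0.6, -0.3, 0.0]
finger_gap: 0.0384
```

```bash
python3 - <<'E'
from h import *
rows([]); green()
s=cam('scene');c=cam('top')
a=cv2.resize(c['color'][180:280,310:410,::-1],(450,450),interpolation=2)
b=cv2.resize(s['color'][200:290,280:365,::-1],None,fx=4,fy=5,interpolation=2)[:450]
cv2.imwrite('pics/fin.png',np.hstack([a,b]))
E
```

```text
t 17.2833 tcp [ 0.4058 -0.3081  0.1797] yaw -3.009 F [-0.6 -0.3  0. ] gap 0.0384 j [-0.81  0.19 -0.15  1.23 -0.   -2.51] tilt [-0.002  0.    -1.   ]
green 5 329.6 221.6 r 0.0442 ang(car) -2.002
```

View pics/fin.png

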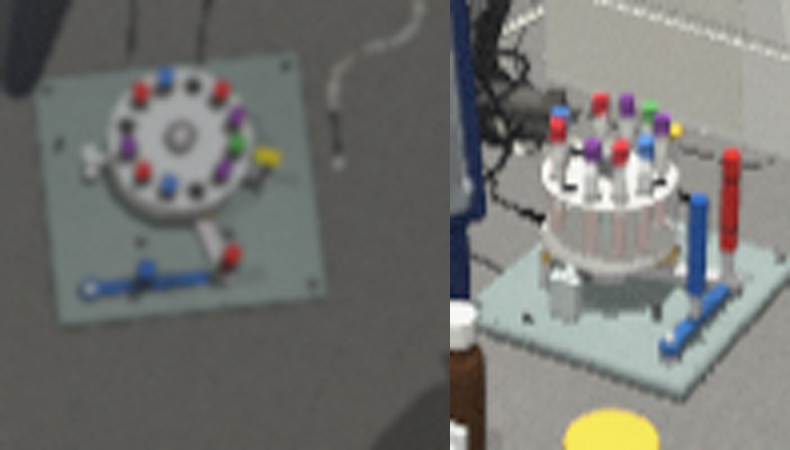

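```bash
python3 - <<'E'
from h import *
c=cam('top'); h=hsv(c); H,S=h[...,0].astype(int),h[...,1]
m=(H>45)&(H<80)&(S>90); m[:190]=0; m[230:]=0; m[:,:330]=0; m[:,380:]=0
v,u=np.nonzero(m); d=ray(c,u.mean(),v.mean(),.127)[:2]-A; print('green top',len(u),np.hypot(*d),np.arctan2(d[1],d[0])-YAW,'pointer ~ -1.90')
print(env.hand_in())
E
```

```text
green top 6 0.04461219833653198 -1.9026432991977529 pointer ~ -1.90
the job is handed in; nothing more can be done
None
```

The job is done and handed in at about 17.5 s of robot time. The green-capped tube is at the yellow pointer, the lever is at rest and the lock bar is shut in front of it.

- **Pumping:** I made three full strokes by the red post, and the wheel moved on one place each time. The lever went back until I felt the rest stop.
- **Locking:** I then gripped the blue post and swung the bar until it stopped. The bar angle came out at about 1.58 rad against 1.571 for fully shut, with the push force rising while the bar no longer moved.
- **Final checks:** In the last top view the green cap is at -1.903 rad and the pointer at about -1.90 rad, both about the wheel's axis. The last picture shows the lever at rest and the lock bar lying along the front edge. The arm stands clear, and I touched only the two posts. I did not separately check the positions of the other items on the worktop.

**Disagreements and a failed attempt:**
- The reported tool-tip height was about 40 mm too low compared with the camera. My first grasp therefore closed on top of the red post, pressing with about 19 N. I corrected for this offset and it held for the rest of the job.
- Two move calls were refused because the jaw value was missing; nothing moved.
- The side camera put the green cap at -2.00 rad, about 0.1 rad off the top view. That is only a few pixels and well under one place.
- After I let go of the lever, the side camera put it at about -0.04 rad, where the grip had measured -0.01 rad. I took that as measurement error.

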